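Set up the carving jig

ROBOT

A 6-joint arm with a two-finger parallel gripper is mounted at the origin on the work surface. World frame = base frame: x ahead of the robot, y to its left, z up, the work surface at z = 0. Lengths are in m, angles in rad, forces in N, time in s.
With the tool pointing down it reaches from about 0.375 to 0.925 m from the base axis. Payload 5.7 kg.
Tool frame: the origin (TCP) lies midway between the tips of the shut fingers; the grasp point (between the pads) lies 19 mm behind it; z points along the fingers, y is the line along which they close (so a half turn about z gives the same grasp; the last joint's range is limited). The gripper opens to 85 mm and grips with 20 to 120 N. Pads are 22 mm wide; open, the fingers measure 114 mm over their backs; the gripper's body (76 mm by 85 mm) begins 54 mm behind the grasp point. The pads swing forward as they close: fully open they stand 13 mm farther back than shut.
Start: joints at [-1.271, 0.359, 1.51, -0, 1.272, -0.115], TCP at [0.242, -0.549, 0.231] pointing down, gripper open.
Joint ranges: [-2.97, 2.97], [-1.01, 2.36], [0.21, 2.38], [-0.96, 4.11], [0.2, 2.71], [-2.98, 2.98]. Speed limits (rad/s): [2.39, 2.39, 3.14, 3.14, 3.14, 3.14].

INTERFACE

Orientations are given as a 3x3 rotation matrix whose columns are the frame's x, y, z axes.
In Python, from rig import ctrl, snapshot gives the robot as it stands. The module is installed in compiled form; this text tells all that it offers.
- The arm moves only by the tool drive_tool, never from a script. Its argument "plan" is a list of rows, each a list of 5 numbers: the shift along the tool's x, y, z in mm, then the turn about the tool's z in degrees, then the opening, from 0 (shut) to 1 (fully open). In form: [[tx, ty, tz, yaw, grip], ...]. A call has 1 to 12 rows; each row shifts and turns the commanded pose from where the row before left it, along the tool's axes as they then stand; what a row does not reach is not made up. A row lasts 1/10 s, in which the tool goes at most 50 mm and 8.59 degrees, less where a joint would pass 70% of its speed; a pose out of reach is approached as far as the arm can. A call is refused whole if a number of a shift passes 50 or a number of a turn 8.59, either way. A call with a gripper value outside its range is refused whole. The fingers move at their own pace and stop on an object; "newtons" is the grip in N (left out, the last holds). Time passes only in rows, so rows that do not move let the fingers close. It gives the time, the measured TCP pose, the force, the opening and the grip force at its end, in the units of the state.
- ctrl.get_state(): the state, without advancing time (a new reading comes with each control period).
- snapshot(name): name is "scene" or "top" or "wrist"; returns a dict with "img" (420x560x3 uint8, red, green, blue), "z_map" (420x560 float32, m along the optical axis (not along the pixel's ray), 0 where there is no reading), "intrinsics" (3x3 intrinsics, pixels), "k1" (the pictures are not rectified: a ray, as slopes to the right and down, at radius r is drawn at 1 + k1 r^2 times it, then the intrinsics apply), "pose" (4x4, takes a point from camera to world coordinates). Camera axes: x right, y up, looking along -z (the intrinsics and any distortion apply to the point x, -y, -z); pixel columns grow to the right and rows downward; lengths in m; the calibration is good to about 2 mm. A picture is of the moment at which its call begins.
- ctrl.sign_off(): hands the job in; it is judged then, once.
The state is a dict: "clock": time; "joint_positions": joint angles; "qd": joint speeds; "effort": joint torques, N m; "tcp_pos": TCP position; "tcp_rot": TCP orientation; "contact_force": force on the tool from outside, world axes, zero at the start; "ft_torque": the same for the moment, N m; "width": opening from 0.0 (shut) to 1.0 (fully open); "grip_force": force on a finger pad.
Only numpy, scipy, OpenCV 4.12 (cv2) and the standard library are available. Lean on these libraries where they do the work, as an engineer would, in place of code of your own. Each camera call takes 0.05 s, during which the arm holds its last target. There are 200 camera calls.

TASK

Set up the carving jig for the next panel. First clear away every wooden offcut lying on the jig and on the bench: push each one through the sprung flap in the top of the grey offcut bin, so that it is inside and the flap has closed again. Then lay the carved panel face up along the middle of the jig's bed, hold the release bar up while you slide the metal stop up to the panel so that it lies snugly between fence and stop, let the bar drop fully into the nearest notch, and last swing the hold-down arm over the panel until it rests in its catch; leave the other things on the bench alone.

Things in the scene. Friction and masses are not known exactly. Their poses are not given: they have to be found in the camera images.
- jig: carving jig, a fixed wooden bed 100 mm wide (its x), 370 mm long (its y, -200 to +170 mm), top 30 mm above the bench; origin on the bench, mid-width. y points from fence to stop, x to the hold-down's hinge side, away from the robot. A 16 mm wide slot runs along the middle from y = -55 to +170 mm; steel rungs in it, mostly 20 mm apart, their tops 5 mm below the bed, form the notches
- fence_face (a point): middle of the face of the fixed wooden fence across the bed at the jig's -y end (face 100 mm wide, from the bed to 26 mm above it), which looks towards the stop (+y of the jig); same axes as the jig
- stop (a joint): travel of the metal stop, m: 0 at the open end, grows to the fence (jig's -y), to 0.166; starts at 0 to 0.04. Bar lifted, it slides with about 1 N and may push the panel along to the fence. From 0 to 0.04 the pin has a long open slot; then notches at 0.06, 0.08 .. 0.16 (2 mm of play); 0.12 leaves some 2.5 mm for the 160 mm panel against the fence, 0.16 the same for the 120 mm one
- stop_face (a point): middle of the stop's face that looks to the fence; face 90 mm wide, from 1 mm to 31 mm above the bed; the stop's aluminium base is 55 mm long and reaches 44 mm above the bench; same axes as the jig
- bar (a joint): lift of the release bar, m: 0 = pin fully down in a notch, 0.017 = fully up. A spring pulls it down with 5 to 9 N. Lifted 13 mm or more the stop can slide. Let go between notches, the pin slides off the rung into the nearest notch and takes the stop along; let go right over a rung (within 2 mm of half-way between notches) it may stay perched and needs moving on
- bar_grip (a point): centre of the release bar, a dark steel cross-piece 60 mm long (jig x), 14 mm thick (jig y), 16 mm high on a thin stem in the middle of the stop; pin down, its centre is 75 mm above the bench, 31 mm above the stop's base. Pinch it across its thickness (fingers closing along the jig's y), lift, and move along the bed
- holddown (a joint): angle of the hold-down arm, rad: 0 = across the bed in its catch, 1.7 = fully open; starts standing up near 1.5 at the bed's far side. Stiff hinge (0.14 N m): stays where it is left, must be brought right down. The catch is a steel fork at the bed's near side (jig x = -58, y = -150 mm), seat 58 mm, prongs 70 mm above the bench
- holddown_hinge (a point): hinge axis of the hold-down arm, 22 mm above the bench, 75 mm to the jig's +x of the bed's middle, 30 mm from the fence's face; the axis is parallel to the jig's y; same axes as the jig
- knob (a point): centre of the black ball knob, 24 mm in diameter, on the end of the cranked arm. Closed, it lies 163 mm from the hinge in the jig's -x and 43 mm above it; it circles round the hinge, up and over to the jig's +x as the arm opens. Arm 12 mm wide, 10 mm thick; closed, its underside is 4 mm above a panel on the bed
- bin: offcut bin, a fixed grey box, x from -130 to +75 mm, 150 mm wide (its y), 190 mm high, 5 mm walls; origin on the bench, mid-width. Its top is covered but for x = -85 to +45 mm, full width, where the flap is; a lip hangs down 45 mm at x = -85. A good place to push an offcut straight down is at x = -30 mm, y = 0, the offcut's length along the bin's x
- flap (a joint): angle of the bin's steel flap, rad: 0 = shut. Hinged at the bin's x = +43 mm, 183 mm above the bench, 120 mm long; shut, it slopes 20 degrees down to the bin's -x; it swings down into the bin, to 1.1. Sprung: 1.5 to 3 N at 75 mm from the hinge open it, an offcut's weight does not. Smooth: an offcut pushed some 50 mm below the rim and let go slides off into the bin
- panel_long_mid (a point): centre of the long carved panel, a loose wooden block 160 x 40 x 26 mm with a row of carved lozenges and beads on its top, 0.14 kg; x along its length, z up out of its carved face. One of the two panels is there, the other is absent
- panel_short_mid (a point): centre of the short carved panel, 120 x 40 x 26 mm, otherwise like the long one, 0.11 kg; x along its length, z up out of its carved face
- off1_mid (a point): centre of a loose offcut, 60 x 26 x 20 mm (length, width, height), plain pale wood, about 0.02 kg; on the jig's bed at the start; x along its length, z up out of its top face
- off2_mid (a point): centre of a loose offcut, 56 x 22 x 22 mm, plain pale wood, about 0.02 kg; on the jig's bed at the start; x along its length, z up out of its top face
- off3_mid (a point): centre of a loose offcut, 58 x 24 x 24 mm, plain pale wood, about 0.02 kg; on the bench at the start; x along its length, z up out of its top face
- off4_mid (a point): centre of a loose offcut, 48 x 30 x 20 mm, plain pale wood, about 0.02 kg; on the bench at the start; x along its length, z up out of its top face
- mallet: bystander: a mallet lying behind the jig, to be left alone
- duster: bystander: a bench brush, to be left alone
- tin: bystander: a wax tin 64 mm across and 50 mm high in front of the bin, to be left alone
- glue: bystander: a glue bottle 150 mm high behind the bin, to be left alone
- rosette: bystander: a finished round carved rosette 68 mm across, 21 mm high, behind and between jig and bin; it is no offcut
- sander: bystander: a cork sanding block 100 x 60 x 25 mm at the left, to be left alone

How it is judged:
On the way, in this order (a step that is already met when the one before it is completed fails the run):
1. every offcut is inside the bin and the flap has closed again (x of off1_mid in the frame of bin between -0.128 and 0.073 m and y of off1_mid in the frame of bin between -0.073 and 0.073 m and z of off1_mid in the frame of bin between 0 and 0.135 m and x of off2_mid in the frame of bin between -0.128 and 0.073 m and y of off2_mid in the frame of bin between -0.073 and 0.073 m and z of off2_mid in the frame of bin between 0 and 0.135 m and x of off3_mid in the frame of bin between -0.128 and 0.073 m and y of off3_mid in the frame of bin between -0.073 and 0.073 m and z of off3_mid in the frame of bin between 0 and 0.135 m and x of off4_mid in the frame of bin between -0.128 and 0.073 m and y of off4_mid in the frame of bin between -0.073 and 0.073 m and z of off4_mid in the frame of bin between 0 and 0.135 m and value of joint flap below 0.12 rad), for 0.2 s.
2. the panel lies along the middle of the bed, face up (x of panel_long_mid in the frame of jig between -0.02 and 0.02 m and y of panel_long_mid in the frame of jig between -0.17 and 0.05 m and z of panel_long_mid in the frame of jig between 0.038 and 0.048 m and angle between each of panel_long_mid, panel_short_mid's own z axis and vertical below 0.1 rad and angle between the x axis of each of panel_long_mid, panel_short_mid and the y axis of jig, either way round below 0.2 rad and x of panel_short_mid in the frame of jig between -0.02 and 0.02 m and y of panel_short_mid in the frame of jig between -0.17 and 0.05 m and z of panel_short_mid in the frame of jig between 0.038 and 0.048 m), for 0.2 s.
3. the stop has been slid up to the panel, which lies snugly between fence and stop, and the bar is fully down in the notch (x of panel_long_mid in the frame of jig between -0.015 and 0.015 m and y of panel_long_mid in the frame of jig between -0.17 and 0.05 m and z of panel_long_mid in the frame of jig between 0.038 and 0.048 m and angle between each of panel_long_mid, panel_short_mid's own z axis and vertical below 0.1 rad and angle between the x axis of each of panel_long_mid, panel_short_mid and the y axis of jig, either way round below 0.12 rad and x of panel_short_mid in the frame of jig between -0.015 and 0.015 m and y of panel_short_mid in the frame of jig between -0.17 and 0.05 m and z of panel_short_mid in the frame of jig between 0.038 and 0.048 m and y of panel_long_mid in the frame of fence_face between 0.077 and 0.088 m and y of panel_long_mid in the frame of stop_face between -0.088 and -0.077 m and y of panel_short_mid in the frame of fence_face between 0.057 and 0.068 m and y of panel_short_mid in the frame of stop_face between -0.068 and -0.057 m and value of joint bar below 0.003 m), for 0.2 s.
4. the hold-down arm rests in its catch (value of joint holddown below 0.06 rad), for 0.2 s.
At the end, for the whole second after the job is handed in: All offcuts lie in the bin (centres under 135 mm), flap shut (0.12 rad). Panel face up on the bed, within 15 mm of its middle and 0.12 rad, ends within 8 mm of fence and stop; release bar down in a notch (3 mm), stop at rest, hold-down arm in its catch (0.06 rad) (all of step 1 and all of step 3 and value of joint holddown below 0.06 rad and velocity of joint stop between -0.02 and 0.02 m/s); the robot touches nothing.
It fails at once if another thing on the bench is knocked out of its place (more than 50 mm) (distance of any of mallet, duster, tin, glue, rosette, sander from where it was at the start of the episode above 0.05 m).
Of panel_long, panel_short only 1 to 1 are there at a start; the rules pass over those that are not, and their reading is None.
Of off1, off2, off3, off4 only 2 to 4 are there at a start; the rules pass over those that are not, and their reading is None.
At some moment in a run one of off1, off2, off3, off4 may be knocked a few centimetres aside while the robot is not near it.
Once in a run the grip may slacken for a moment while it holds something.
It also fails if it takes over 210 s, if anything falls off the work surface, if the arm or the gripper's body presses on something with over 40 N, if the wrist force passes 120 N, or if a joint passes its speed limit or range.

## Working session

There is one attempt and no reset: what is moved stays moved. The work goes in short steps, Python scripts to look and compute and a tool call to move; the robot and the scene stay as the last step left them, time stands still between calls to the robot, and variables do not carry over. Pictures are saved under pics/ and viewed, at most 14 in all, crops included, and the job is handed in when it is done.

Besides the shell and the picture viewer there is one more tool, called after "Emit:" by a JSON object that holds its "op" and its "data". drive_tool: Moves the arm, as the interface text tells. Its arguments: {"type":"object","properties":{"plan":{"type":"array"},"newtons":{"type":"number"}},"required":["plan"]}

```bash
mkdir -p pics; cat > h.py <<'E'
import numpy as np, cv2
from rig import ctrl, snapshot
def world(s):
    """HxWx3 world points from z_map"""
    K=s["intrinsics"];z=s["z_map"];h,w=z.shape
    u,v=np.meshgrid(np.arange(w),np.arange(h))
    d=np.array([s["k1"],0,0,0,0],float)
    p=cv2.undistortPoints(np.stack([u,v],-1).reshape(-1,1,2).astype(float),K,d).reshape(h,w,2)
    c=np.stack([p[...,0]*z,-p[...,1]*z,-z],-1)
    T=np.array(s["pose"]);W=c@T[:3,:3].T+T[:3,3]; W[z==0]=np.nan
    return W
def save(s,name): cv2.imwrite("pics/"+name,cv2.cvtColor(s["img"],cv2.COLOR_RGB2BGR))
E
python3 - <<'E'
from h import *
for n in("top","scene"):
    s=snapshot(n);save(s,n+"0.png");W=world(s);np.savez(n+"0.npz",W=W,img=s["img"])
    print(n,s["k1"],np.round(s["pose"],3).tolist())
st=ctrl.get_state();print(st["tcp_pos"],np.round(st["tcp_rot"],3),st["contact_force"])
E
```

```text
top 0.012387396756880647 [[0.003, 0.995, -0.095, 0.442], [-1.0, 0.004, 0.013, 0.052], [0.014, 0.095, 0.995, 1.151], [0.0, 0.0, 0.0, 1.0]]
scene -0.060313109545112834 [[-0.871, -0.417, 0.26, 0.867], [0.491, -0.735, 0.467, 0.65], [-0.004, 0.535, 0.845, 1.174], [0.0, 0.0, 0.0, 1.0]]
[ 0.24160919 -0.54850015  0.23051988] [[ 0.915  0.403 -0.   ]
 [ 0.403 -0.915  0.002]
 [ 0.    -0.002 -1.   ]] [-0.31286189  0.20968863  0.05292444]
```

View pics/top0.png

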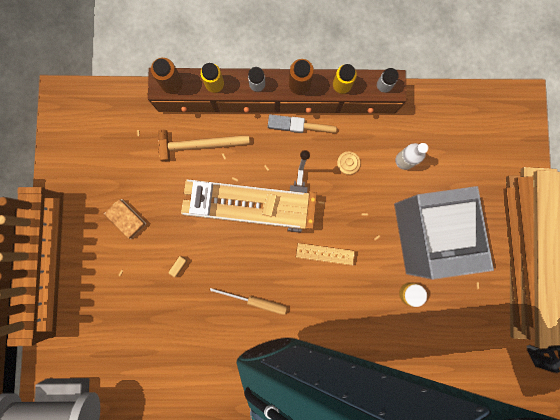

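View pics/scene0.png

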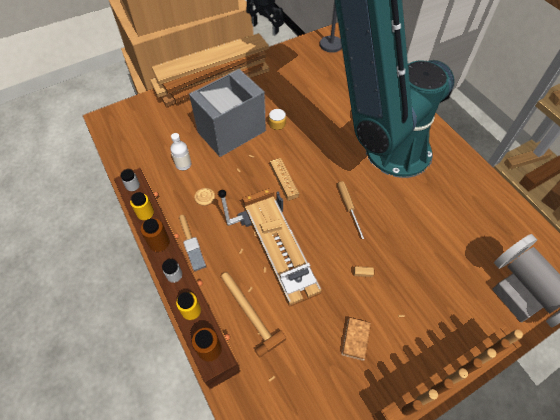

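The top picture shows the jig at (250,204), with the stop at (200,197) and an offcut at (270,205). The panel is at (326,254), a bench offcut at (178,267), the bin at (445,230), and the raised hold-down knob at (305,156).

```bash
python3 - <<'E'
from h import *
d=np.load("top0.npz");W=d["W"];img=d["img"]
c=img[165:300,160:370];c=cv2.resize(c,None,fx=3.7,fy=3.7,interpolation=cv2.INTER_CUBIC)
cv2.imwrite("pics/crop0.png",c[...,::-1])
def rect(m,name):
    n,l,st,ce=cv2.connectedComponentsWithStats(m.astype(np.uint8))
    for i in range(1,n):
        if st[i,4]<25: continue
        P=W[l==i]; r=cv2.minAreaRect(P[:,:2].astype(np.float32)*1000)
        print(name,"px",ce[i].round(),"n",st[i,4],"ctr",np.round(r[0]),"size",np.round(r[1]),"ang",round(r[2],1),"z",np.round(np.nanpercentile(P[:,2],[10,50,90])*1000))
hsv=cv2.cvtColor(img,cv2.COLOR_RGB2HSV)
z=W[...,2]; roi=np.zeros(z.shape,bool);roi[110:300,90:500]=1
rect(roi&(z>.012)&(z<.60),"all>12")
rect(roi&(z>.024)&(z<.038),"bed")
rect(roi&(z>.042)&(z<.053),"42-53")
rect(roi&(z>.053)&(z<.062),"53-62")
rect(roi&(z>.062)&(z<.12),"62-120")
rect(roi&(z>.180)&(z<.21),"bin rim")
rect(roi&(z>.135)&(z<.182),"flap")
print("flap z row", np.round(W[225,410:490:6]*1000).tolist())
E
```

```text
all>12 px [289. 111.] n 569 ctr [833.  50.] size [ 18. 690.] ang 0.0 z [15. 24. 36.]
all>12 px [296. 124.] n 697 ctr [799. -21.] size [200.  43.] ang 81.4 z [15. 18. 21.]
all>12 px [195. 143.] n 993 ctr [737. 260.] size [ 87. 259.] ang 1.1 z [18. 24. 27.]
all>12 px [411. 155.] n 568 ctr [ 696. -315.] size [56. 47.] ang 32.2 z [ 38.  99. 149.]
all>12 px [253. 202.] n 4991 ctr [602. 126.] size [370. 192.] ang 83.1 z [26. 31. 57.]
all>12 px [349. 162.] n 228 ctr [ 693. -155.] size [54. 48.] ang 58.3 z [13. 16. 20.]
all>12 px [444. 233.] n 7005 ctr [ 483. -376.] size [207. 155.] ang 8.0 z [ 84. 172. 191.]
all>12 px [124. 218.] n 791 ctr [526. 478.] size [101.  60.] ang 46.2 z [21. 25. 27.]
all>12 px [325. 253.] n 823 ctr [428. -84.] size [159.  40.] ang 82.4 z [23. 26. 29.]
all>12 px [177. 266.] n 193 ctr [393. 327.] size [24. 58.] ang 56.1 z [19. 23. 26.]
all>12 px [412. 292.] n 394 ctr [ 327. -323.] size [44. 61.] ang 3.6 z [30. 49. 52.]
all>12 px [237. 295.] n 121 ctr [311. 161.] size [153.  13.] ang 79.1 z [14. 16. 21.]
bed px [293. 110.] n 29 ctr [837.   6.] size [ 3. 72.] ang 0.5 z
[... 2256 characters left out ...]
in rim px [454. 233.] n 2788 ctr [ 482. -376.] size [207. 154.] ang 8.0 z [184. 189. 192.]
flap px [421. 148.] n 99 ctr [ 699. -319.] size [25. 26.] ang 43.4 z [142. 149. 152.]
flap px [419. 237.] n 557 ctr [ 473. -302.] size [205.   4.] ang 7.9 z [141. 159. 178.]
flap px [453. 228.] n 2548 ctr [ 489. -379.] size [125. 141.] ang 8.2 z [148. 164. 179.]
flap z row [[503.0, -297.0, 110.0], [501.0, -298.0, 150.0], [499.0, -298.0, 193.0], [500.0, -321.0, 169.0], [500.0, -337.0, 167.0], [500.0, -352.0, 166.0], [501.0, -368.0, 164.0], [501.0, -383.0, 164.0], [500.0, -396.0, 167.0], [501.0, -411.0, 166.0], [501.0, -430.0, 159.0], [501.0, -445.0, 158.0], [500.0, -447.0, 183.0], [511.0, -559.0, -2.0]]
```

View pics/crop0.png

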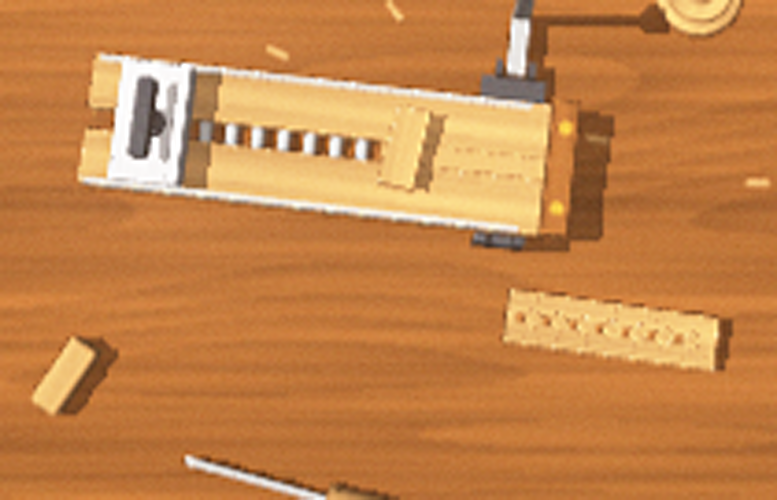

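Off1 is on the bed and off3 is on the bench, with the long panel in front of the jig. I'll add a helper that works out the shifts and check what the arm was hiding once it has moved.

```bash
cat >> h.py <<'E'
def rows(wps,step=40,start=None):
    """wps: (x,y,z mm, psi deg, grip[, step]); prints tool-axis rows, simulated from the measured pose"""
    st=ctrl.get_state();R=st["tcp_rot"];p=np.array(st["tcp_pos"])*1000;psi=np.degrees(np.arctan2(R[1,0],R[0,0]))
    print("at",p.round(1),"psi",round(psi,1),"w",round(st["width"],3),"F",np.round(st["contact_force"],1),"t",st["clock"])
    out=[]
    for w in wps:
        t=np.array(w[:3],float);s=w[5] if len(w)>5 else step
        dpsi=(w[3]-psi+180)%360-180 if abs(w[3])<=180 else w[3]-psi
        n=max(int(np.ceil(max(np.linalg.norm(t-p)/s,abs(dpsi)/8.4))),1)
        for k in range(n):
            d=(t-p)/(n-k);a=np.radians(psi);c,si=np.cos(a),np.sin(a)
            v=np.round([c*d[0]+si*d[1],si*d[0]-c*d[1],-d[2]])
            y=round((-(w[3]-psi) if abs(w[3])>180 else -((w[3]-psi+180)%360-180))/(n-k),1)
            p=p+np.array([c*v[0]+si*v[1],si*v[0]-c*v[1],-v[2]]);psi-=y
            out.append([int(v[0]),int(v[1]),int(v[2]),y,w[4]])
    for i in range(0,len(out),12): print(str(out[i:i+12]).replace(" ",""))
E
python3 -c "
from h import *
rows([(450,-200,231,80,1),(430,150,220,146,1),(393,327,120,146.1,1)])"
```

```text
at [ 241.6 -548.5  230.5] psi 23.8 w 1.001 F [-0.3  0.2  0.1] t 0.1
[[30,-21,0,np.float64(-5.1),1],[32,-19,0,np.float64(-5.1),1],[33,-16,0,np.float64(-5.1),1],[35,-13,0,np.float64(-5.1),1],[36,-9,0,np.float64(-5.1),1],[36,-6,0,np.float64(-5.1),1],[37,-3,0,np.float64(-5.1),1],[37,0,0,np.float64(-5.1),1],[37,3,0,np.float64(-5.1),1],[36,7,0,np.float64(-5.2),1],[35,10,0,np.float64(-5.1),1],[38,-9,1,np.float64(-7.3),1]]
[[39,-4,1,np.float64(-7.3),1],[39,1,1,np.float64(-7.3),1],[38,6,1,np.float64(-7.4),1],[38,11,1,np.float64(-7.3),1],[36,15,1,np.float64(-7.4),1],[33,20,2,np.float64(-7.3),1],[31,24,1,np.float64(-7.4),1],[27,28,2,np.float64(-7.3),1],[22,21,17,np.float64(-0.0),1],[22,21,17,np.float64(-0.0),1],[21,21,16,np.float64(-0.0),1],[22,21,17,np.float64(-0.0),1]]
[[21,21,16,np.float64(-0.1),1],[22,21,17,np.float64(-0.0),1]]
```

Emit:
{"op": "drive_tool", "data": {"plan": [[30,-21,0,-5.1,1],[32,-19,0,-5.1,1],[33,-16,0,-5.1,1],[35,-13,0,-5.1,1],[36,-9,0,-5.1,1],[36,-6,0,-5.1,1],[37,-3,0,-5.1,1],[37,0,0,-5.1,1],[37,3,0,-5.1,1],[36,7,0,-5.2,1],[35,10,0,-5.1,1],[38,-9,1,-7.3,1]]}}

```text
clock: 1.3
tcp_pos: [0.4504, -0.1613, 0.2305]
tcp_rot: [[0.043, 0.999, 0.003], [0.999, -0.043, -0.001], [-0.001, 0.003, -1.0]]
contact_force: [-0.3, 0.1, -0.2]
width: 1.001
grip_force: 0.0
```

Emit:
{"op": "drive_tool", "data": {"plan": [[39,-4,1,-7.3,1],[39,1,1,-7.3,1],[38,6,1,-7.4,1],[38,11,1,-7.3,1],[36,15,1,-7.4,1],[33,20,2,-7.3,1],[31,24,1,-7.4,1],[27,28,2,-7.3,1],[22,21,17,0,1],[22,21,17,0,1],[21,21,16,0,1],[22,21,17,0,1]]}}

```text
clock: 2.5
tcp_pos: [0.405, 0.2691, 0.1526]
tcp_rot: [[-0.829, 0.56, -0.0], [0.56, 0.829, -0.0], [0.0, -0.0, -1.0]]
contact_force: [0.3, -0.3, 0.1]
width: 0.999
grip_force: 0.0
```

Emit:
{"op": "drive_tool", "data": {"plan": [[21,21,16,0,1],[22,21,17,0,1],[0,0,0,0,1],[0,0,0,0,1]]}}

```text
clock: 2.9
tcp_pos: [0.3926, 0.3268, 0.1197]
tcp_rot: [[-0.83, 0.558, -0.002], [0.558, 0.83, -0.001], [0.001, -0.002, -1.0]]
contact_force: [-0.6, 0.3, -0.3]
width: 0.996
grip_force: 0.0
```

```bash
sed -i 's/y=round(\(.*\)\/(n-k),1)$/y=float(round(\1\/(n-k),1))/' h.py; python3 - <<'E'
from h import *
a=snapshot("top")
W=world(a);z=W[...,2]
m=(z>.012)&(z<.06);m[:110]=0;m=m.astype(np.uint8)
n,l,st,ce=cv2.connectedComponentsWithStats(m)
for i in range(1,n):
    if 80<st[i,4]<900 and ce[i,0]>80:
        P=W[l==i];r=cv2.minAreaRect(P[:,:2].astype(np.float32)*1000);print(ce[i].round(),st[i,4],np.round(r[0]),np.round(r[1]),round(r[2],1),np.nanmedian(P[:,2]).round(3))
b=snapshot("wrist");Wb=world(b)
m=(Wb[...,2]>.018)&(Wb[...,2]<.03);n,l,st,ce=cv2.connectedComponentsWithStats(m.astype(np.uint8))
for i in range(1,n):
    if st[i,4]>400:
        P=Wb[l==i];r=cv2.minAreaRect(P[:,:2].astype(np.float32)*1000);print("wrist",ce[i].round(),st[i,4],np.round(r[0]),np.round(r[1]),round(r[2],1))
cv2.imwrite("pics/tw1.png",np.vstack([cv2.resize(a["img"],(400,300)),cv2.resize(b["img"],(400,300))])[...,::-1])
E
```

```text
[291. 111.] 567 [833.  51.] [ 17. 693.] 0.1 0.024
[296. 124.] 696 [799. -22.] [200.  42.] 83.0 0.018
[401. 162.] 114 [ 690. -304.] [55. 24.] 30.9 0.036
[348. 162.] 234 [ 691. -158.] [53. 50.] 86.7 0.015
[124. 218.] 791 [526. 477.] [100.  59.] 46.3 0.025
[403. 238.] 397 [ 473. -301.] [204.   5.] 7.7 0.037
[325. 253.] 822 [428. -84.] [159.  40.] 82.4 0.026
[178. 264.] 148 [398. 323.] [24. 45.] 56.4 0.023
[413. 294.] 511 [ 318. -323.] [62. 59.] 6.5 0.049
[259. 303.] 439 [301. 130.] [218.  25.] 74.2 0.022
wrist [282. 205.] 2040 [393. 327.] [24. 57.] 56.3
wrist [510. 234.] 6755 [526. 479.] [100.  60.] 45.8
wrist [ 18. 250.] 944 [295. 108.] [51. 23.] 76.3
wrist [352. 352.] 894 [551. 292.] [53. 33.] 83.2
```

View pics/tw1.png

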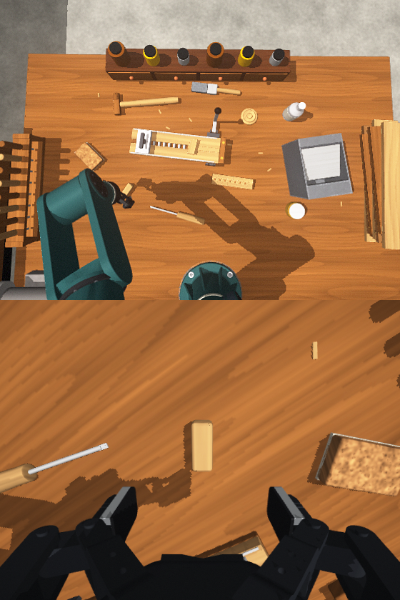

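The top view now shows the whole bench, with only two offcuts present: off3, and off1 on the bed. The wrist view has off3 between the fingers at (202,445 in the mosaic). I'll descend and grip.

Emit:
{"op": "drive_tool", "data": {"plan": [[0,0,40,0,0.8],[0,0,40,0,0.7],[0,0,25,0,0.6],[0,0,11,0,0.6],[0,0,0,0,0.2],[0,0,0,0,0.1],[0,0,0,0,0.1],[0,0,0,0,0.1],[0,0,0,0,0.1]], "newtons": 50}}

```text
clock: 3.9
tcp_pos: [0.3943, 0.3274, 0.0055]
tcp_rot: [[-0.829, 0.56, 0.002], [0.56, 0.829, 0.001], [-0.001, 0.002, -1.0]]
contact_force: [-0.4, -1.8, 7.2]
width: 0.267
grip_force: 50.8
```

```bash
python3 -c "
from h import *
rows([(396,322,240,146,0.1),(430,150,270,165,0.1),(450,-150,270,180,.1),(479,-376,270,188,.1,30)])"
```

```text
at [394.3 327.4   5.5] psi 146.0 w 0.267 F [-0.4 -1.8  7.2] t 3.9
[[-1,-1,-39,-0.0,0.1],[-1,-1,-39,-0.0,0.1],[-1,0,-39,-0.0,0.1],[0,-1,-39,-0.0,0.1],[-1,0,-39,-0.0,0.1],[0,-1,-39,-0.0,0.1],[-25,-25,-6,-3.8,0.1],[-23,-26,-6,-3.8,0.1],[-22,-28,-6,-3.8,0.1],[-20,-29,-6,-3.8,0.1],[-17,-30,-6,-3.8,0.1],[-12,-36,0,-1.9,0.1]]
[[-11,-36,0,-1.9,0.1],[-10,-36,0,-1.9,0.1],[-9,-37,0,-1.9,0.1],[-7,-37,0,-1.9,0.1],[-6,-37,0,-1.8,0.1],[-5,-37,0,-1.9,0.1],[-4,-37,0,-1.8,0.1],[-4,-28,0,-1.0,0.1],[-3,-28,0,-1.0,0.1],[-3,-28,0,-1.0,0.1],[-2,-29,0,-1.0,0.1],[-1,-28,0,-1.0,0.1]]
[[-1,-29,0,-1.0,0.1],[-1,-28,0,-1.0,0.1],[0,-29,0,-1.0,0.1]]
```

Emit:
{"op": "drive_tool", "data": {"plan": [[-1,-1,-39,0,0.1],[-1,-1,-39,0,0.1],[-1,0,-39,0,0.1],[0,-1,-39,0,0.1],[-1,0,-39,0,0.1],[0,-1,-39,0,0.1],[-25,-25,-6,-3.8,0.1],[-23,-26,-6,-3.8,0.1],[-22,-28,-6,-3.8,0.1],[-20,-29,-6,-3.8,0.1],[-17,-30,-6,-3.8,0.1],[-12,-36,0,-1.9,0.1]]}}

```text
clock: 5.1
tcp_pos: [0.4321, 0.1104, 0.2696]
tcp_rot: [[-0.974, 0.224, 0.003], [0.224, 0.975, 0.001], [-0.003, 0.001, -1.0]]
contact_force: [1.0, -0.1, 0.7]
width: 0.27
grip_force: 49.9
```

Emit:
{"op": "drive_tool", "data": {"plan": [[-11,-36,0,-1.9,0.1],[-10,-36,0,-1.9,0.1],[-9,-37,0,-1.9,0.1],[-7,-37,0,-1.9,0.1],[-6,-37,0,-1.8,0.1],[-5,-37,0,-1.9,0.1],[-4,-37,0,-1.8,0.1],[-4,-28,0,-1,0.1],[-3,-28,0,-1,0.1],[-3,-28,0,-1,0.1],[-2,-29,0,-1,0.1],[-1,-28,0,-1,0.1]]}}

```text
clock: 6.3
tcp_pos: [0.4671, -0.2923, 0.2685]
tcp_rot: [[-0.996, -0.087, 0.0], [-0.087, 0.996, -0.0], [-0.0, -0.0, -1.0]]
contact_force: [1.0, -0.1, -0.1]
width: 0.27
grip_force: 49.9
```

Emit:
{"op": "drive_tool", "data": {"plan": [[-1,-29,0,-1,0.1],[-1,-28,0,-1,0.1],[0,-29,0,-1,0.1],[0,0,0,0,0.1],[0,0,0,0,0.1]]}}

```text
clock: 6.8
tcp_pos: [0.4778, -0.3766, 0.2681]
tcp_rot: [[-0.99, -0.138, -0.0], [-0.138, 0.99, 0.001], [0.0, 0.001, -1.0]]
contact_force: [-0.6, 0.4, 0.4]
width: 0.269
grip_force: 55.5
```

```bash
python3 - <<'E'
from h import *
rows([(479,-376,200,188,.1,20),(479,-376,122,188,.1,12)])
s=snapshot("scene");W=world(s)
cv2.imwrite("pics/s2.png",cv2.resize(s["img"][20:220,120:400],(784,560))[...,::-1])
E
```

```text
at [ 477.8 -376.6  268.1] psi -172.1 w 0.269 F [-0.6  0.4  0.4] t 6.8
[[0,0,2,-8.4,0.1],[0,0,2,-8.4,0.1],[0,0,2,-8.4,0.1],[0,0,2,-8.4,0.1],[0,0,2,-8.4,0.1],[0,0,2,-8.4,0.1],[0,0,2,-8.4,0.1],[0,0,2,-8.4,0.1],[0,0,1,-8.4,0.1],[0,0,2,-8.4,0.1],[0,0,1,-8.4,0.1],[0,0,2,-8.4,0.1]]
[[0,0,1,-8.4,0.1],[0,0,2,-8.4,0.1],[0,0,1,-8.4,0.1],[0,0,2,-8.4,0.1],[0,0,1,-8.4,0.1],[0,0,2,-8.4,0.1],[0,0,1,-8.4,0.1],[0,0,2,-8.4,0.1],[0,0,1,-8.4,0.1],[0,0,2,-8.3,0.1],[0,0,1,-8.4,0.1],[0,0,2,-8.3,0.1]]
[[0,0,1,-8.4,0.1],[0,0,2,-8.3,0.1],[0,0,1,-8.4,0.1],[0,0,2,-8.3,0.1],[0,0,1,-8.4,0.1],[0,0,2,-8.3,0.1],[0,0,1,-8.4,0.1],[0,0,2,-8.3,0.1],[0,0,1,-8.4,0.1],[0,0,2,-8.3,0.1],[0,0,1,-8.4,0.1],[0,0,2,-8.3,0.1]]
[[0,0,1,-8.4,0.1],[0,0,2,-8.3,0.1],[0,0,1,-8.4,0.1],[0,0,2,-8.3,0.1],[0,0,1,-8.4,0.1],[-1,0,2,-8.3,0.1],[0,1,1,-8.4,0.1],[0,0,11,0.0,0.1],[0,0,11,0.0,0.1],[0,0,11,0.0,0.1],[0,0,11,0.0,0.1],[0,0,11,0.0,0.1]]
[[0,0,12,0.0,0.1],[0,0,11,0.0,0.1]]
```

View pics/s2.png

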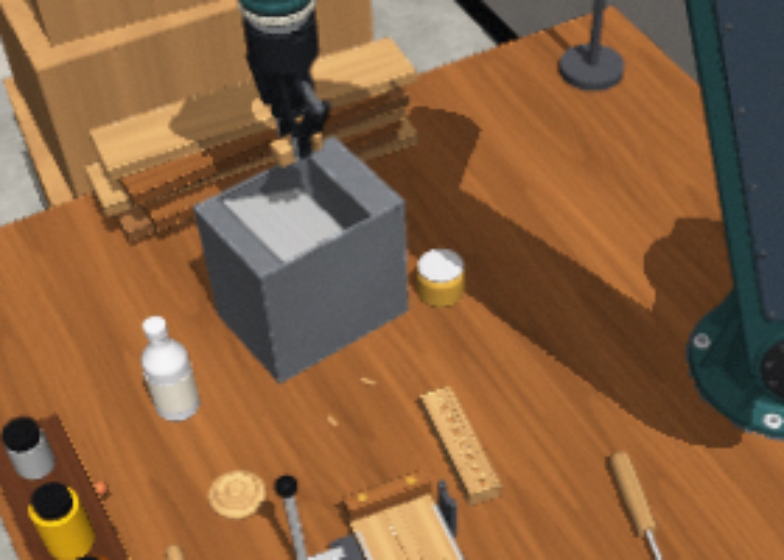

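The offcut is held at (290,150) above the bin. The flap slopes down towards the robot side, as assumed, so I'll push it straight down.

Emit:
{"op": "drive_tool", "data": {"plan": [[0,0,30,0,0.1],[0,0,25,0,0.1],[0,0,15,0,0.1],[0,0,15,0,0.1],[0,0,15,0,0.1],[0,0,15,0,0.1],[0,0,15,0,0.1],[0,0,15,0,0.1],[0,0,0,0,0.1]]}}

```text
clock: 7.75
tcp_pos: [0.4765, -0.3741, 0.1218]
tcp_rot: [[-0.99, -0.14, -0.004], [-0.14, 0.99, 0.003], [0.003, 0.004, -1.0]]
contact_force: [-1.7, 0.3, 0.9]
width: 0.267
grip_force: 55.7
```

Emit:
{"op": "drive_tool", "data": {"plan": [[0,0,0,0,0.6],[0,0,0,0,0.6],[0,0,0,0,0.6],[0,0,0,0,0.6],[0,0,0,0,0.6],[0,0,0,0,0.6],[0,0,-20,0,0.6],[0,0,-30,0,0.6],[0,0,-40,0,0.6],[0,0,-40,0,0.6],[0,0,-30,0,0.6]]}}

```text
clock: 8.85
tcp_pos: [0.4787, -0.3769, 0.2858]
tcp_rot: [[-0.99, -0.139, 0.002], [-0.139, 0.99, -0.001], [-0.002, -0.002, -1.0]]
contact_force: [0.6, -1.2, -0.4]
width: 0.596
grip_force: 0.0
```

```bash
python3 - <<'E'
from h import *
R=[(563,72,270,166,1)]
rows([(470,-150,285,178,1,40),(563,72,200,166.6,1,40)])
E
```

```text
at [ 478.7 -376.9  285.8] psi -172.0 w 0.596 F [ 0.6 -1.2 -0.4] t 8.85
[[-4,38,0,1.7,1],[-3,38,0,1.7,1],[-1,38,0,1.6,1],[-1,38,0,1.7,1],[1,37,0,1.6,1],[2,38,1,1.7,1],[-12,32,12,1.6,1],[-11,32,12,1.6,1],[-10,33,12,1.6,1],[-10,33,12,1.6,1],[-9,33,12,1.7,1],[-7,34,12,1.6,1]]
[[-7,34,13,1.7,1]]
```

Emit:
{"op": "drive_tool", "data": {"plan": [[-4,38,0,1.7,1],[-3,38,0,1.7,1],[-1,38,0,1.6,1],[-1,38,0,1.7,1],[1,37,0,1.6,1],[2,38,1,1.7,1],[-12,32,12,1.6,1],[-11,32,12,1.6,1],[-10,33,12,1.6,1],[-10,33,12,1.6,1],[-9,33,12,1.7,1],[-7,34,12,1.6,1]]}}

```text
clock: 10.05
tcp_pos: [0.5492, 0.042, 0.2098]
tcp_rot: [[-0.979, 0.205, 0.0], [0.205, 0.979, 0.0], [-0.0, 0.0, -1.0]]
contact_force: [-0.6, -0.4, 0.7]
width: 0.999
grip_force: 0.0
```

Emit:
{"op": "drive_tool", "data": {"plan": [[-7,34,13,1.7,1],[0,0,0,0,1],[0,0,0,0,1]]}}

```text
clock: 10.35
tcp_pos: [0.562, 0.073, 0.1967]
tcp_rot: [[-0.973, 0.23, -0.001], [0.23, 0.973, -0.0], [0.001, -0.0, -1.0]]
contact_force: [0.6, -0.5, 0.1]
width: 1.002
grip_force: 0.0
```

```bash
python3 - <<'E'
from h import *
b=snapshot("wrist");Wb=world(b);a=snapshot("top")
z=Wb[...,2];m=(z>.044)&(z<.053);n,l,st,ce=cv2.connectedComponentsWithStats(m.astype(np.uint8))
for i in range(1,n):
    if st[i,4]>300:
        P=Wb[l==i];r=cv2.minAreaRect(P[:,:2].astype(np.float32)*1000);print("wrist",ce[i].round(),st[i,4],np.round(r[0]),np.round(r[1]),round(r[2],1))
cv2.imwrite("pics/tw3.png",np.vstack([cv2.resize(a["img"],(400,300)),cv2.resize(b["img"],(400,300))])[...,::-1])
W=world(a);F=W[215:240,430:470];print("flap",np.round(np.nanpercentile(F[...,2],[5,50,95]),3))
rows([(563,72,120,166.6,1,30)])
E
```

```text
wrist [452. 169.] 467 [579. 234.] [ 3. 90.] 83.0
wrist [170. 201.] 382 [549. -34.] [ 7. 99.] 87.3
wrist [476. 168.] 337 [584. 259.] [28. 18.] 1.0
wrist [281. 193.] 1677 [564.  71.] [25. 60.] 77.1
flap [0.152 0.163 0.174]
at [562.2  71.7 197.5] psi 166.6 w 1.003 F [-0.7 -0.5  0.8] t 10.45
[[0,0,26,-0.0,1],[0,0,26,-0.0,1],[-1,0,26,-0.0,1]]
```

View pics/tw3.png

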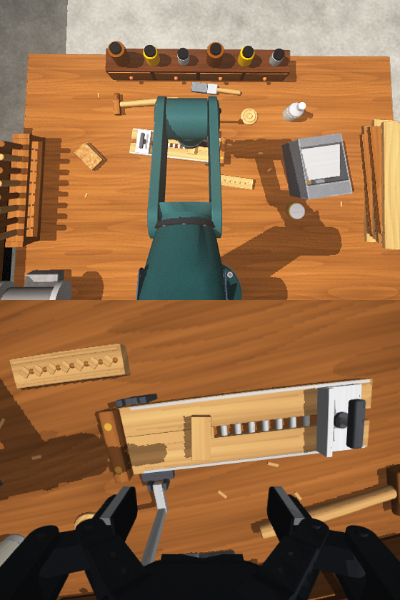

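Flap is shut and off3 has gone. Off1 is centred at (202,437) in the wrist view, measured at (564,71). I'll grip it.

Emit:
{"op": "drive_tool", "data": {"plan": [[0,0,40,0,0.8],[-1,0,40,0,0.7],[0,0,40,0,0.6],[0,0,30,0,0.6],[0,0,14,0,0.6],[0,0,0,0,0.2],[0,0,0,0,0.1],[0,0,0,0,0.1],[0,0,0,0,0.1],[0,0,0,0,0.1]], "newtons": 50}}

```text
clock: 11.45
tcp_pos: [0.5642, 0.0722, 0.0344]
tcp_rot: [[-0.973, 0.232, 0.002], [0.232, 0.973, 0.0], [-0.002, 0.001, -1.0]]
contact_force: [-0.1, -0.5, -0.4]
width: 0.288
grip_force: 50.9
```

```bash
python3 - <<'E'
from h import *
rows([(562,72,240,166.6,.1),(470,-150,270,178,.1),(479,-376,270,-172,.1,30)])
E
```

```text
at [564.2  72.2  34.4] psi 166.6 w 0.288 F [-0.1 -0.5 -0.4] t 11.45
[[0,0,-34,-0.0,0.1],[0,0,-34,-0.0,0.1],[1,0,-34,-0.0,0.1],[0,0,-35,-0.0,0.1],[1,0,-34,-0.0,0.1],[0,-1,-35,-0.0,0.1],[5,-34,-4,-1.6,0.1],[6,-34,-4,-1.6,0.1],[7,-33,-4,-1.6,0.1],[9,-33,-4,-1.7,0.1],[9,-33,-5,-1.6,0.1],[10,-33,-4,-1.7,0.1]]
[[12,-32,-5,-1.6,0.1],[-2,-28,0,-1.3,0.1],[-2,-28,0,-1.2,0.1],[-1,-28,0,-1.3,0.1],[0,-29,0,-1.2,0.1],[0,-28,0,-1.3,0.1],[1,-28,0,-1.2,0.1],[2,-29,0,-1.3,0.1],[2,-28,0,-1.2,0.1]]
```

Emit:
{"op": "drive_tool", "data": {"plan": [[0,0,-34,0,0.1],[0,0,-34,0,0.1],[1,0,-34,0,0.1],[0,0,-35,0,0.1],[1,0,-34,0,0.1],[0,-1,-35,0,0.1],[5,-34,-4,-1.6,0.1],[6,-34,-4,-1.6,0.1],[7,-33,-4,-1.6,0.1],[9,-33,-4,-1.7,0.1],[9,-33,-5,-1.6,0.1],[10,-33,-4,-1.7,0.1]]}}

```text
clock: 12.65
tcp_pos: [0.4824, -0.1194, 0.2651]
tcp_rot: [[-0.998, 0.062, 0.001], [0.062, 0.998, -0.0], [-0.001, -0.0, -1.0]]
contact_force: [-0.4, -0.2, -0.5]
width: 0.293
grip_force: 51.1
```

Emit:
{"op": "drive_tool", "data": {"plan": [[12,-32,-5,-1.6,0.1],[-2,-28,0,-1.3,0.1],[-2,-28,0,-1.2,0.1],[-1,-28,0,-1.3,0.1],[0,-29,0,-1.2,0.1],[0,-28,0,-1.3,0.1],[1,-28,0,-1.2,0.1],[2,-29,0,-1.3,0.1],[2,-28,0,-1.2,0.1],[0,0,0,0,0.1]]}}

```text
clock: 13.65
tcp_pos: [0.4785, -0.3792, 0.2695]
tcp_rot: [[-0.991, -0.137, 0.001], [-0.137, 0.991, -0.002], [-0.001, -0.003, -1.0]]
contact_force: [-0.0, 1.8, 0.0]
width: 0.284
grip_force: 51.1
```

Emit:
{"op": "drive_tool", "data": {"plan": [[0,3,30,0,0.1],[0,0,25,0,0.1],[0,0,15,0,0.1],[0,0,15,0,0.1],[0,0,15,0,0.1],[0,0,15,0,0.1],[0,0,15,0,0.1],[0,0,15,0,0.1],[0,0,3,0,0.1],[0,0,0,0,0.1]]}}

```text
clock: 14.65
tcp_pos: [0.4773, -0.3718, 0.1211]
tcp_rot: [[-0.99, -0.139, -0.002], [-0.139, 0.99, 0.001], [0.001, 0.002, -1.0]]
contact_force: [-2.4, 0.5, 1.0]
width: 0.288
grip_force: 51.2
```

Emit:
{"op": "drive_tool", "data": {"plan": [[0,0,0,0,0.6],[0,0,0,0,0.6],[0,0,0,0,0.6],[0,0,0,0,0.6],[0,0,0,0,0.6],[0,0,0,0,0.6],[0,0,-20,0,0.6],[0,0,-30,0,0.6],[0,0,-40,0,0.6],[0,0,-40,0,0.6],[0,0,-30,0,0.6]]}}

```text
clock: 15.75
tcp_pos: [0.4786, -0.373, 0.2838]
tcp_rot: [[-0.99, -0.139, 0.002], [-0.139, 0.99, -0.001], [-0.002, -0.001, -1.0]]
contact_force: [-0.8, -0.0, 0.6]
width: 0.604
grip_force: 0.0
```

```bash
python3 - <<'E'
from h import *
rows([(450,-200,250,135,1,30),(428,-84,180,82.4,1)])
E
```

```text
at [ 478.6 -373.   283.8] psi -172.0 w 0.604 F [-0.8 -0.   0.6] t 15.75
[[1,25,5,7.6,1],[4,25,5,7.6,1],[7,24,5,7.6,1],[10,23,5,7.5,1],[13,21,5,7.6,1],[16,19,4,7.5,1],[18,18,5,7.6,1],[14,9,10,7.5,1],[15,8,10,7.5,1],[16,5,10,7.5,1],[17,3,10,7.5,1],[17,1,10,7.5,1]]
[[17,-1,10,7.5,1],[16,-2,10,7.6,1]]
```

Emit:
{"op": "drive_tool", "data": {"plan": [[1,25,5,7.6,1],[4,25,5,7.6,1],[7,24,5,7.6,1],[10,23,5,7.5,1],[13,21,5,7.6,1],[16,19,4,7.5,1],[18,18,5,7.6,1],[14,9,10,7.5,1],[15,8,10,7.5,1],[16,5,10,7.5,1],[17,3,10,7.5,1],[17,1,10,7.5,1]]}}

```text
clock: 16.95
tcp_pos: [0.4326, -0.1158, 0.1968]
tcp_rot: [[-0.124, 0.992, 0.0], [0.992, 0.124, 0.0], [0.0, 0.0, -1.0]]
contact_force: [-0.3, 0.4, -0.6]
width: 0.997
grip_force: 0.0
```

Emit:
{"op": "drive_tool", "data": {"plan": [[17,-1,10,7.5,1],[16,-2,10,7.6,1],[0,0,0,0,1],[0,0,0,0,1]]}}

```text
clock: 17.35
tcp_pos: [0.4277, -0.084, 0.1774]
tcp_rot: [[0.128, 0.992, -0.0], [0.992, -0.128, -0.0], [-0.0, -0.0, -1.0]]
contact_force: [0.2, -0.5, -0.2]
width: 0.998
grip_force: 0.0
```

```bash
python3 - <<'E'
from h import *
b=snapshot("wrist");Wb=world(b);a=snapshot("top");c=snapshot("scene")
z=Wb[...,2];m=(z>.018)&(z<.034);n,l,st,ce=cv2.connectedComponentsWithStats(m.astype(np.uint8))
for i in range(1,n):
    if st[i,4]>300:
        P=Wb[l==i];r=cv2.minAreaRect(P[:,:2].astype(np.float32)*1000);print("wrist",ce[i].round(),st[i,4],np.round(r[0]),np.round(r[1]),round(r[2],1))
cv2.imwrite("pics/tw4.png",np.vstack([cv2.resize(c["img"],(400,300)),cv2.resize(b["img"],(400,300))])[...,::-1])
W=world(a);F=W[215:240,430:470];print("flap",np.round(np.nanpercentile(F[...,2],[5,50,95]),3))
rows([(428,-84,8,82.4,.8,30)])
E
```

```text
wrist [101.  49.] 2479 [284.  65.] [86. 25.] 74.9
wrist [411.  61.] 14142 [554.   8.] [123. 100.] 84.1
wrist [508.  91.] 896 [648. -15.] [15. 52.] 82.6
wrist [282. 186.] 6670 [429. -85.] [160.  40.] 82.2
flap [0.152 0.163 0.174]
at [428.4 -84.8 177.9] psi 82.5 w 0.994 F [ 0.3 -1.2 -0.3] t 17.5
[[0,0,28,0.0,0.8],[0,0,28,0.0,0.8],[0,0,28,0.0,0.8],[0,0,29,0.0,0.8],[0,0,28,0.0,0.8],[1,-1,29,0.1,0.8]]
```

View pics/tw4.png

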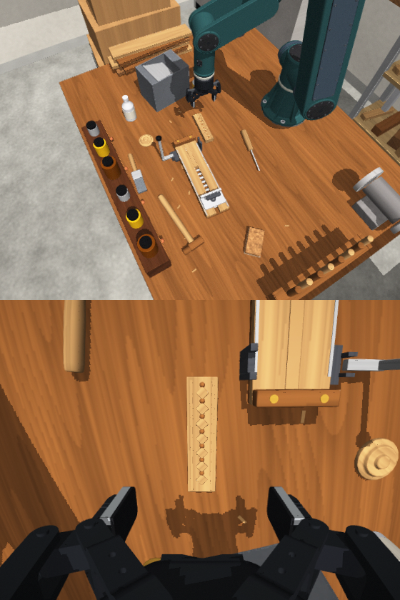

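Both offcuts are gone and the flap is closed. The panel lies centred between the fingers at (202,434), measured at (429,-85) and 82.2°. I'll grip it.

Emit:
{"op": "drive_tool", "data": {"plan": [[0,0,40,0,0.8],[0,0,40,0,0.8],[0,0,40,0,0.8],[0,0,30,0,0.8],[0,1,19,0,0.8],[0,0,0,0,0.4],[0,0,0,0,0.3],[0,0,0,0,0.3],[0,0,0,0,0.3],[0,0,0,0,0.3]], "newtons": 80}}

```text
clock: 18.5
tcp_pos: [0.4295, -0.0844, 0.0092]
tcp_rot: [[0.133, 0.991, 0.002], [0.991, -0.133, -0.001], [-0.0, 0.002, -1.0]]
contact_force: [-0.6, -0.1, -1.2]
width: 0.448
grip_force: 80.3
```

```bash
python3 - <<'E'
from h import *
rows([(429,-84,130,82.3,.3,30),(558,56,130,83.8,.3,25),(558,56,50,83.8,.3,25)])
E
```

```text
at [429.5 -84.4   9.2] psi 82.4 w 0.448 F [-0.6 -0.1 -1.2] t 18.5
[[0,0,-24,0.0,0.3],[0,0,-24,0.0,0.3],[0,0,-24,0.0,0.3],[0,0,-24,0.0,0.3],[0,-1,-25,0.1,0.3],[20,14,0,-0.2,0.3],[19,14,0,-0.2,0.3],[19,14,0,-0.2,0.3],[20,14,0,-0.2,0.3],[19,14,0,-0.2,0.3],[19,14,0,-0.2,0.3],[20,14,0,-0.2,0.3]]
[[19,13,0,-0.1,0.3],[0,0,20,-0.0,0.3],[0,0,20,-0.0,0.3],[0,0,20,-0.0,0.3],[0,0,20,-0.0,0.3]]
```

Emit:
{"op": "drive_tool", "data": {"plan": [[0,0,-24,0,0.3],[0,0,-24,0,0.3],[0,0,-24,0,0.3],[0,0,-24,0,0.3],[0,-1,-25,0,0.3],[20,14,0,-0.2,0.3],[19,14,0,-0.2,0.3],[19,14,0,-0.2,0.3],[20,14,0,-0.2,0.3],[19,14,0,-0.2,0.3],[19,14,0,-0.2,0.3],[20,14,0,-0.2,0.3]]}}

```text
clock: 19.7
tcp_pos: [0.542, 0.0398, 0.1298]
tcp_rot: [[0.108, 0.994, 0.0], [0.994, -0.108, -0.0], [0.0, 0.0, -1.0]]
contact_force: [1.4, -0.9, -1.4]
width: 0.451
grip_force: 81.1
```

Emit:
{"op": "drive_tool", "data": {"plan": [[19,13,0,0,0.3],[0,0,20,0,0.3],[0,0,20,0,0.3],[0,0,20,0,0.3],[0,0,20,0,0.3],[0,0,0,0,0.3]]}}

```text
clock: 20.3
tcp_pos: [0.5543, 0.0566, 0.0475]
tcp_rot: [[0.108, 0.994, -0.005], [0.994, -0.108, 0.0], [-0.0, -0.005, -1.0]]
contact_force: [0.4, 0.3, -0.8]
width: 0.448
grip_force: 81.0
```

```bash
python3 - <<'E'
from h import *
rows([(558,56,40,83.8,.3,10)])
b=snapshot("wrist");W=world(b)
c=snapshot("scene");cv2.imwrite("pics/tw5.png",np.vstack([cv2.resize(c["img"][120:270,180:380],(400,300)),cv2.resize(b["img"],(400,300))])[...,::-1])
E
```

```text
at [554.3  56.6  47.5] psi 83.8 w 0.448 F [ 0.4  0.3 -0.8] t 20.3
[[0,4,7,-0.0,0.3]]
```

View pics/tw5.png

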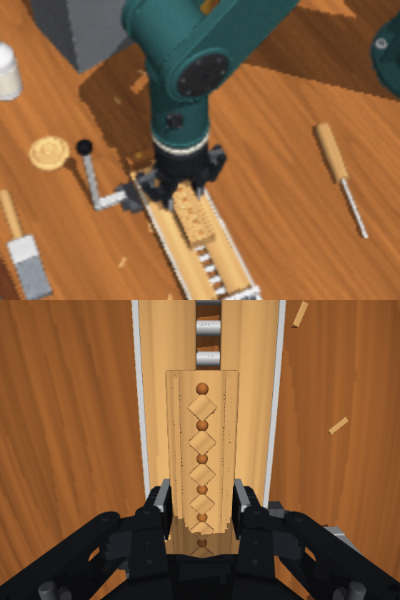

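The panel sits over the slot about 3 mm left of its middle (slot at x≈208, panel at x≈202 in the wrist view). I'll shift right, lower it and release.

Emit:
{"op": "drive_tool", "data": {"plan": [[0,4,4,0,0.3],[0,0,4,0,0.3],[0,0,1,0,0.3],[0,0,0,0,0.3],[0,0,0,0,0.62],[0,0,0,0,0.62],[0,0,0,0,0.62],[0,0,0,0,0.62]]}}

```text
clock: 21.2
tcp_pos: [0.5606, 0.0561, 0.0405]
tcp_rot: [[0.109, 0.994, 0.0], [0.994, -0.109, 0.0], [0.0, 0.0, -1.0]]
contact_force: [0.5, 0.2, -0.8]
width: 0.62
grip_force: 0.0
```

Emit:
{"op": "drive_tool", "data": {"plan": [[0,0,-20,0,0.62],[0,0,-30,0,0.62],[0,0,-40,0,0.7],[0,0,-40,0,0.7]]}}

```text
clock: 21.6
tcp_pos: [0.5599, 0.0561, 0.1713]
tcp_rot: [[0.109, 0.994, -0.001], [0.994, -0.109, 0.0], [0.0, -0.001, -1.0]]
contact_force: [0.5, 0.4, -0.3]
width: 0.698
grip_force: 0.0
```

```bash
python3 - <<'E'
from h import *
b=snapshot("wrist");W=world(b)
z=W[...,2];m=(z>.049)&(z<.053);print((z>.05).sum())
for lo,hi in((.052,.06),(.025,.034),(.07,.09)):
  n,l,st,ce=cv2.connectedComponentsWithStats(((z>lo)&(z<hi)).astype(np.uint8))
  for i in range(1,n):
    if st[i,4]>300:
        P=W[l==i];r=cv2.minAreaRect(P[:,:2].astype(np.float32)*1000);print(lo,ce[i].round(),st[i,4],np.round(r[0]),np.round(r[1]),round(r[2],1),np.nanmedian(P[:,2]).round(4))
rows([(570,170,190,173.6,.7,40),(581,262,190,173.6,.6,40)])
E
```

```text
59992
0.052 [283. 193.] 8402 [562.  56.] [159.  40.] 83.7 0.056
0.052 [281. 304.] 1986 [549. -44.] [ 21. 101.] 83.5 0.0554
0.025 [245. 125.] 11086 [536.  94.] [256.  45.] 83.6 0.0298
0.025 [318. 119.] 10229 [589.  88.] [256.  49.] 83.8 0.0298
0.025 [489.  35.] 439 [752. 174.] [11. 63.] 5.0 0.0256
0.025 [ 10. 214.] 335 [284.  64.] [74. 11.] 71.8 0.0255
0.025 [548. 302.] 870 [840. -96.] [184.   7.] 90.0 0.0292
0.025 [375. 252.] 631 [647. -13.] [20. 54.] 72.3 0.0275
at [564.2  56.1 178.3] psi 83.8 w 0.698 F [ 0.5 -0.9  5. ] t 21.65
[[10,-1,-1,-8.2,0.7],[10,1,-1,-8.2,0.7],[10,2,-1,-8.2,0.7],[10,4,-1,-8.2,0.7],[9,5,-1,-8.1,0.7],[8,6,-1,-8.2,0.7],[7,8,-1,-8.1,0.7],[6,9,-1,-8.2,0.7],[5,9,-1,-8.1,0.7],[4,10,-1,-8.2,0.7],[2,10,-2,-8.1,0.7],[0,31,0,-0.0,0.6]]
[[0,31,0,-0.0,0.6],[-1,31,0,-0.0,0.6]]
```

Panel is at (562,56), centred on the bed within 2 mm and aligned, about 10 mm off the fence. Next is the stop bar.

Emit:
{"op": "drive_tool", "data": {"plan": [[10,-1,-1,-8.2,0.7],[10,1,-1,-8.2,0.7],[10,2,-1,-8.2,0.7],[10,4,-1,-8.2,0.7],[9,5,-1,-8.1,0.7],[8,6,-1,-8.2,0.7],[7,8,-1,-8.1,0.7],[6,9,-1,-8.2,0.7],[5,9,-1,-8.1,0.7],[4,10,-1,-8.2,0.7],[2,10,-2,-8.1,0.7],[0,31,0,0,0.6]]}}

```text
clock: 22.85
tcp_pos: [0.5694, 0.1996, 0.1823]
tcp_rot: [[-0.994, 0.11, -0.0], [0.11, 0.994, -0.001], [0.0, -0.001, -1.0]]
contact_force: [-0.3, 0.6, 0.2]
width: 0.604
grip_force: 0.0
```

Emit:
{"op": "drive_tool", "data": {"plan": [[0,31,0,0,0.6],[-1,31,0,0,0.6],[0,0,0,0,0.6],[0,0,0,0,0.6]]}}

```text
clock: 23.25
tcp_pos: [0.5772, 0.2627, 0.1819]
tcp_rot: [[-0.994, 0.11, -0.0], [0.11, 0.994, -0.0], [0.0, -0.0, -1.0]]
contact_force: [-0.8, -0.1, -0.5]
width: 0.6
grip_force: 0.0
```

```bash
python3 - <<'E'
from h import *
b=snapshot("wrist");W=world(b)
save(b,"bar.png")
z=W[...,2]
for lo,hi in((.055,.066),(.075,.095),(.04,.047)):
  n,l,st,ce=cv2.connectedComponentsWithStats(((z>lo)&(z<hi)).astype(np.uint8))
  for i in range(1,n):
    if st[i,4]>200:
        P=W[l==i];r=cv2.minAreaRect(P[:,:2].astype(np.float32)*1000);print(lo,ce[i].round(),st[i,4],np.round(r[0]),np.round(r[1]),round(r[2],1),np.nanmedian(P[:,2]).round(4))
rows([(581,262,110,173.6,.35,40)])
E
```

```text
0.055 [255. 202.] 943 [580. 238.] [ 8. 90.] 83.6 0.0606
0.055 [ 71. 206.] 4952 [562.  65.] [143.  40.] 83.8 0.0561
0.075 [282. 209.] 1222 [582. 262.] [14. 59.] 84.0 0.0823
0.075 [  9. 328.] 268 [668. -14.] [15. 10.] 40.9 0.0843
0.04 [287. 193.] 3508 [582. 262.] [54. 90.] 83.7 0.0432
at [577.1 261.9 182. ] psi 173.6 w 0.597 F [0.6 0.  0.3] t 23.3
[[-2,0,36,0.0,0.35],[-2,1,36,0.0,0.35]]
```

View pics/bar.png

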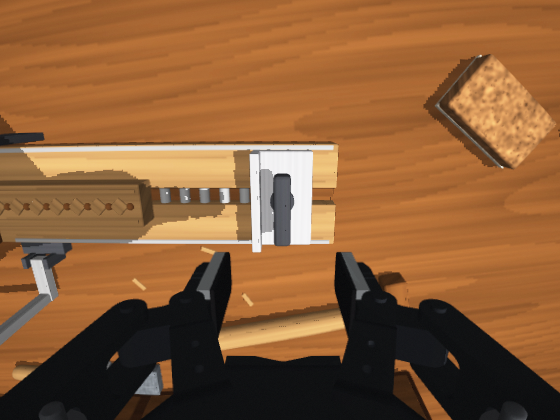

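The bar is at (282,209), measured at (582,262) with its top at 82 mm. The plate is just in front of it, so I keep the fingertips above 61 mm.

Emit:
{"op": "drive_tool", "data": {"plan": [[-5,0,40,0,0.33],[0,0,40,0,0.33],[0,0,25,0,0.33],[0,0,11,0,0.33],[0,0,0,0,0.33],[0,0,0,0,0.1],[0,0,0,0,0.05],[0,0,0,0,0.05],[0,0,0,0,0.05]], "newtons": 80}}

```text
clock: 24.2
tcp_pos: [0.5834, 0.262, 0.0677]
tcp_rot: [[-0.994, 0.112, 0.002], [0.112, 0.994, 0.001], [-0.002, 0.001, -1.0]]
contact_force: [-0.4, -0.4, 3.6]
width: 0.144
grip_force: 79.8
```

Emit:
{"op": "drive_tool", "data": {"plan": [[0,0,-4,0,0.05],[0,0,-4,0,0.05],[0,0,-4,0,0.05],[0,0,-4,0,0.05],[0,0,0,0,0.05],[0,0,0,0,0.05]]}}

```text
clock: 24.8
tcp_pos: [0.5832, 0.2618, 0.0824]
tcp_rot: [[-0.994, 0.112, 0.001], [0.112, 0.994, 0.0], [-0.001, 0.0, -1.0]]
contact_force: [4.8, -0.2, -8.1]
width: 0.139
grip_force: 78.2
```

```bash
python3 - <<'E'
from h import *
s=snapshot("top");W=world(s);P=W[190:215,180:230]
st=ctrl.get_state();p=np.array(st["tcp_pos"])*1000
rows([(p[0]-.111*106,p[1]-.994*106,p[2],173.6,.05,8)])
E
```

```text
at [583.2 261.7  82.3] psi 173.6 w 0.138 F [ 6.1  0.3 -9.2] t 24.85
[[0,-8,0,-0.0,0.05],[0,-8,0,-0.0,0.05],[0,-8,0,-0.0,0.05],[0,-7,0,-0.0,0.05],[0,-8,0,-0.0,0.05],[0,-7,0,-0.0,0.05],[0,-8,0,-0.0,0.05],[0,-7,0,-0.0,0.05],[0,-8,0,-0.0,0.05],[0,-7,0,-0.0,0.05],[0,-8,0,-0.0,0.05],[0,-7,0,-0.0,0.05]]
[[0,-8,0,-0.0,0.05],[0,-7,0,-0.0,0.05]]
```

Lifted 15 mm against about 8 N from the spring. Sliding the stop now.

Emit:
{"op": "drive_tool", "data": {"plan": [[0,-8,-1,0,0.05],[0,-8,0,0,0.05],[0,-8,0,0,0.05],[0,-7,0,0,0.05],[0,-8,0,0,0.05],[0,-7,0,0,0.05],[0,-8,0,0,0.05],[0,-7,0,0,0.05],[0,-8,0,0,0.05],[0,-7,0,0,0.05],[0,-8,0,0,0.05],[0,-7,0,0,0.05]]}}

```text
clock: 26.05
tcp_pos: [0.5732, 0.1712, 0.0834]
tcp_rot: [[-0.994, 0.112, 0.002], [0.112, 0.994, 0.001], [-0.002, 0.001, -1.0]]
contact_force: [6.0, 0.9, -8.6]
width: 0.14
grip_force: 78.2
```

Emit:
{"op": "drive_tool", "data": {"plan": [[0,-8,0,0,0.05],[0,-5,0,0,0.05],[0,-2,0,0,0.05],[0,0,0,0,0.05],[0,0,0,0,0.05]]}}

```text
clock: 26.55
tcp_pos: [0.5715, 0.1562, 0.0834]
tcp_rot: [[-0.994, 0.112, 0.002], [0.112, 0.994, 0.0], [-0.002, 0.0, -1.0]]
contact_force: [5.4, -1.2, -8.4]
width: 0.138
grip_force: 78.3
```

```bash
python3 - <<'E'
from h import *
print(ctrl.get_state()["contact_force"].round(1))
b=snapshot("wrist");W=world(b);save(b,"bar2.png")
z=W[...,2]
for lo,hi in((.052,.066),(.075,.11)):
  n,l,st,ce=cv2.connectedComponentsWithStats(((z>lo)&(z<hi)).astype(np.uint8))
  for i in range(1,n):
    if st[i,4]>200:
        P=W[l==i];r=cv2.minAreaRect(P[:,:2].astype(np.float32)*1000);print(lo,ce[i].round(),st[i,4],np.round(r[0]),np.round(r[1]),round(r[2],1),np.nanmedian(P[:,2]).round(4))
E
```

```text
[ 5.4 -1.2 -8.4]
0.052 [ 18. 142.] 322 [496.  13.] [18.  8.] 82.5 0.0591
0.052 [130. 238.] 16240 [548.  58.] [162.  67.] 83.8 0.0561
0.075 [282. 266.] 4839 [570. 158.] [58. 36.] 16.2 0.098
```

View pics/bar2.png

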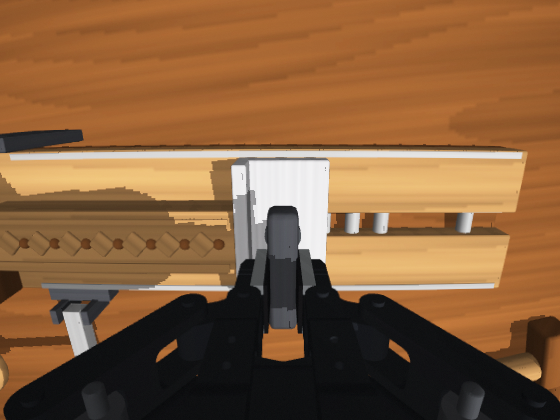

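The stop face is against the panel end (233,240) after about 106 mm of travel. I'll lower the bar and let go.

Emit:
{"op": "drive_tool", "data": {"plan": [[0,0,4,0,0.05],[0,0,4,0,0.05],[0,0,4,0,0.05],[0,0,2,0,0.05],[0,0,0,0,0.05],[0,0,0,0,0.3],[0,0,0,0,0.3],[0,0,0,0,0.3],[0,0,0,0,0.3]]}}

```text
clock: 27.5
tcp_pos: [0.5702, 0.1566, 0.0695]
tcp_rot: [[-0.994, 0.112, -0.001], [0.112, 0.994, 0.0], [0.001, 0.0, -1.0]]
contact_force: [-0.9, -0.3, -0.4]
width: 0.299
grip_force: 0.0
```

Emit:
{"op": "drive_tool", "data": {"plan": [[0,0,-20,0,0.33],[0,0,-30,0,0.33],[0,0,-40,0,0.33],[0,0,-30,0,0.33],[0,0,0,0,0.33]]}}

```text
clock: 28.0
tcp_pos: [0.5736, 0.1571, 0.1943]
tcp_rot: [[-0.994, 0.112, 0.009], [0.112, 0.994, 0.002], [-0.008, 0.003, -1.0]]
contact_force: [-0.2, -0.9, -0.4]
width: 0.332
grip_force: 0.0
```

```bash
python3 - <<'E'
from h import *
b=snapshot("wrist");W=world(b)
z=W[...,2];J=np.array([.568,.146,0]);c,s=.994,.111
X=(W[...,0]-J[0])*c-(W[...,1]-J[1])*s;Y=(W[...,0]-J[0])*s+(W[...,1]-J[1])*c
def st(n,m): print(n,m.sum(),"x",np.round(np.percentile(X[m],[1,50,99])*1000),"y",np.round(np.percentile(Y[m],[1,50,99])*1000),"z",np.round(np.median(z[m])*1000,1))
inb=(abs(X)<.06)
st("bar",inb&(z>.07)&(z<.1)&(abs(X)<.035)&(Y>-.02)&(Y<.05))
st("plate",inb&(z>.058)&(z<.063)&(Y>-.04)&(Y<.05))
m=inb&(z>.053)&(z<.058)&(Y>-.185)&(abs(X)<.03);st("panel",m)
r=cv2.minAreaRect(np.stack([X[m],Y[m]],1).astype(np.float32)*1000);print(r)
st("fence",inb&(z>.053)&(z<.058)&(Y<-.175))
E
```

```text
bar 1183 x [-28.  -1.  30.] y [ 3. 10. 17.] z 82.3
plate 904 x [-43.  -0.  45.] y [-36. -14.  -9.] z 60.5
panel 7144 x [-18.   2.  24.] y [-184. -100.  -19.] z 55.9
((0.05823516845703125, -97.2066650390625), (175.5680694580078, 59.25765609741211), 89.9936752319336)
fence 2171 x [-48.  -1.  50.] y [-201. -189. -175.] z 55.4
```

The bar top is back at 82.3 mm (pin down), the stop face is at about -17.5 and the panel end at -19. Next is the hold-down knob.

```bash
python3 - <<'E'
from h import *
rows([(580,130,285,173.6,.6,40),(672,-17,285,173.6,.6,30)])
E
```

```text
at [572.1 156.8 191.9] psi 173.6 w 0.33 F [-0.3 -0.1  0.5] t 28.05
[[-4,-9,-31,-0.0,0.6],[-3,-8,-31,-0.0,0.6],[-4,-9,-31,-0.0,0.6],[-18,-23,0,-0.0,0.6],[-18,-23,0,-0.0,0.6],[-18,-22,0,-0.0,0.6],[-18,-23,0,-0.0,0.6],[-18,-22,0,-0.0,0.6],[-18,-23,0,-0.0,0.6]]
```

Emit:
{"op": "drive_tool", "data": {"plan": [[-4,-9,-31,0,0.6],[-3,-8,-31,0,0.6],[-4,-9,-31,0,0.6],[-18,-23,0,0,0.6],[-18,-23,0,0,0.6],[-18,-22,0,0,0.6],[-18,-23,0,0,0.6],[-18,-22,0,0,0.6],[-18,-23,0,0,0.6],[0,0,0,0,0.6],[0,0,0,0,0.6]]}}

```text
clock: 29.15
tcp_pos: [0.6699, -0.0182, 0.2804]
tcp_rot: [[-0.994, 0.113, -0.003], [0.113, 0.994, 0.001], [0.003, 0.001, -1.0]]
contact_force: [-0.2, 0.8, 0.0]
width: 0.601
grip_force: 0.0
```

```bash
python3 - <<'E'
from h import *
b=snapshot("wrist");W=world(b);z=W[...,2]
m=(z>.165)&(z<.205)&(abs(W[...,0]-.67)<.05)&(abs(W[...,1]+.017)<.05)
P=W[m];print(m.sum(),np.round(np.percentile(P,[1,50,99],axis=0)*1000))
# sphere fit
A=np.c_[2*P,np.ones(len(P))];x=np.linalg.lstsq(A,(P**2).sum(1),rcond=None)[0];print(np.round(x[:3]*1000),np.sqrt(x[3]+(x[:3]**2).sum()))
t=np.median(W[z>-1],axis=0);rows([(672,-17,200,173.6,.6,40)])
v=b["img"].copy();save(b,"knob.png")
E
```

```text
705 [[661. -28. 183.]
 [670. -17. 192.]
 [682.  -7. 196.]]
[672. -18. 184.] 0.011622528586693463
at [669.7 -17.5 280.8] psi 173.6 w 0.601 F [ 0.3  0.3 -0.3] t 29.2
[[-1,0,27,-0.0,0.6],[-1,0,27,-0.0,0.6],[0,1,27,-0.0,0.6]]
```

View pics/knob.png

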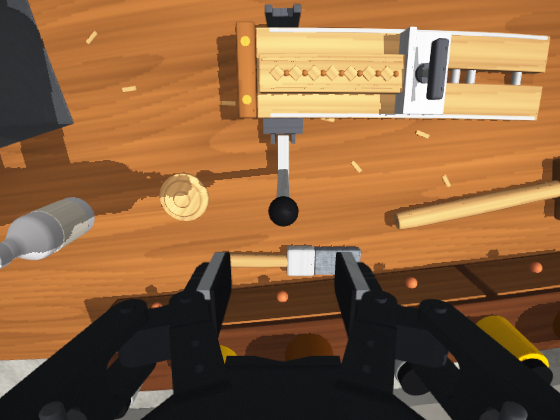

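The knob is at (283,211), centre (672,-18,184). I'll grip it lightly and carry it round its arc.

Emit:
{"op": "drive_tool", "data": {"plan": [[-2,0,40,0,0.6],[0,0,40,0,0.6],[0,0,26,0,0.6],[0,0,10,0,0.6],[0,0,0,0,0.3],[0,0,0,0,0.1],[0,0,0,0,0.1],[0,0,0,0,0.1],[0,0,0,0,0.1]], "newtons": 30}}

```text
clock: 30.1
tcp_pos: [0.6734, -0.0182, 0.1676]
tcp_rot: [[-0.994, 0.112, 0.002], [0.112, 0.994, -0.0], [-0.002, 0.0, -1.0]]
contact_force: [-0.3, -0.6, 0.7]
width: 0.251
grip_force: 29.8
```

```bash
python3 - <<'E'
from h import *
rows([])
R=168.6;ph=np.radians(np.linspace(106.1,14.3,25));q=np.round(np.c_[R*np.cos(ph),-R*np.sin(ph)]);q-=q[0];d=np.diff(q,axis=0).astype(int)
o=[[int(a),0,int(b),0,.1] for a,b in d];print(o[:12]);print(o[12:])
E
```

```text
at [673.4 -18.2 167.6] psi 173.6 w 0.251 F [-0.3 -0.6  0.7] t 30.1
[[11, 0, -3, 0, 0.1], [11, 0, -2, 0, 0.1], [11, 0, -1, 0, 0.1], [12, 0, -1, 0, 0.1], [11, 0, 1, 0, 0.1], [11, 0, 1, 0, 0.1], [11, 0, 1, 0, 0.1], [11, 0, 3, 0, 0.1], [11, 0, 3, 0, 0.1], [11, 0, 4, 0, 0.1], [10, 0, 4, 0, 0.1], [10, 0, 6, 0, 0.1]]
[[9, 0, 6, 0, 0.1], [10, 0, 6, 0, 0.1], [8, 0, 7, 0, 0.1], [8, 0, 8, 0, 0.1], [8, 0, 8, 0, 0.1], [7, 0, 9, 0, 0.1], [7, 0, 9, 0, 0.1], [6, 0, 10, 0, 0.1], [5, 0, 10, 0, 0.1], [4, 0, 10, 0, 0.1], [4, 0, 11, 0, 0.1], [3, 0, 10, 0, 0.1]]
```

Emit:
{"op": "drive_tool", "data": {"plan": [[11,0,-3,0,0.1],[11,0,-2,0,0.1],[11,0,-1,0,0.1],[12,0,-1,0,0.1],[11,0,1,0,0.1],[11,0,1,0,0.1],[11,0,1,0,0.1],[11,0,3,0,0.1],[11,0,3,0,0.1],[11,0,4,0,0.1],[10,0,4,0,0.1],[10,0,6,0,0.1]]}}

```text
clock: 31.3
tcp_pos: [0.5412, -0.0035, 0.15]
tcp_rot: [[-0.994, 0.112, -0.001], [0.112, 0.994, -0.0], [0.001, -0.0, -1.0]]
contact_force: [-0.6, -0.2, 4.0]
width: 0.259
grip_force: 30.7
```

Emit:
{"op": "drive_tool", "data": {"plan": [[9,0,6,0,0.1],[10,0,6,0,0.1],[8,0,7,0,0.1],[8,0,8,0,0.1],[8,0,8,0,0.1],[7,0,9,0,0.1],[7,0,9,0,0.1],[6,0,10,0,0.1]]}}

```text
clock: 32.1
tcp_pos: [0.4792, 0.0035, 0.0865]
tcp_rot: [[-0.994, 0.112, -0.0], [0.112, 0.994, -0.0], [0.0, -0.0, -1.0]]
contact_force: [-0.5, -3.6, 1.4]
width: 0.256
grip_force: 31.4
```

Emit:
{"op": "drive_tool", "data": {"plan": [[5,0,10,0,0.1],[4,0,10,0,0.1],[4,0,11,0,0.1],[3,0,10,0,0.1],[0,0,0,0,0.1],[0,0,0,0,0.1]]}}

```text
clock: 32.7
tcp_pos: [0.4631, 0.0053, 0.0456]
tcp_rot: [[-0.994, 0.112, -0.002], [0.112, 0.994, 0.0], [0.002, -0.0, -1.0]]
contact_force: [-2.2, -4.9, -0.2]
width: 0.26
grip_force: 31.6
```

Emit:
{"op": "drive_tool", "data": {"plan": [[0,0,2,0,0.1],[0,0,0,0,0.1],[0,0,0,0,0.5],[0,0,0,0,0.5],[0,0,0,0,0.5],[0,0,-20,0,0.5],[0,0,-40,0,0.5],[0,0,-40,0,0.5],[0,0,-50,0,0.5],[0,0,0,0,0.5]]}}

```text
clock: 33.7
tcp_pos: [0.4688, 0.0051, 0.2004]
tcp_rot: [[-0.994, 0.112, 0.012], [0.112, 0.994, -0.001], [-0.012, 0.0, -1.0]]
contact_force: [0.8, -0.2, -0.6]
width: 0.499
grip_force: 0.0
```

```bash
python3 - <<'E'
from h import *
b=snapshot("wrist");W=world(b)
z=W[...,2];J=np.array([.568,.146,0]);c,s=.994,.111
X=(W[...,0]-J[0])*c-(W[...,1]-J[1])*s;Y=(W[...,0]-J[0])*s+(W[...,1]-J[1])*c
m=(abs(X+.088)<.02)&(abs(Y+.15)<.02)&(z>.05)&(z<.12);P=W[m]
A=np.c_[2*P,np.ones(len(P))];x=np.linalg.lstsq(A,(P**2).sum(1),rcond=None)[0];print(len(P),"knob",np.round(x[:3]*1000,1),"r",np.sqrt(x[3]+(x[:3]**2).sum()),"top",z[m].max())
for x0 in(-.02,0,.02):
    m=(abs(X-x0)<.004)&(abs(Y+.15)<.004);print("arm z",x0,np.round(np.median(z[m])*1000,1))
c2=snapshot("scene");cv2.imwrite("pics/fin.png",np.vstack([cv2.resize(c2["img"][60:300,120:440],(400,300)),cv2.resize(b["img"],(400,300))])[...,::-1])
a=snapshot("top");Wt=world(a);zt=Wt[...,2]
print("flap",np.round(np.nanpercentile(zt[215:240,430:470],[5,50,95]),3))
X=(Wt[...,0]-J[0])*c-(Wt[...,1]-J[1])*s;Y=(Wt[...,0]-J[0])*s+(Wt[...,1]-J[1])*c
for n,m in(("bar",(zt>.07)&(zt<.1)&(abs(X)<.035)&(abs(Y-.01)<.03)),("panel",(abs(X)<.03)&(zt>.052)&(zt<.058)&(Y>-.13)&(Y<-.02))):
    print(n,m.sum(),np.round(np.percentile(X[m],[2,98])*1000),np.round(np.percentile(Y[m],[2,98])*1000),np.median(zt[m]))
E
```

```text
654 knob [467.3   4.9  63.1] r 0.013640666057495095 top 0.07760623280823653
arm z -0.02 69.6
arm z 0 69.7
arm z 0.02 69.9
flap [0.153 0.163 0.174]
bar 121 [-28.  28.] [ 3. 17.] 0.08185317730627473
panel 227 [-17.  22.] [-121.  -21.] 0.055704582573436134
```

View pics/fin.png

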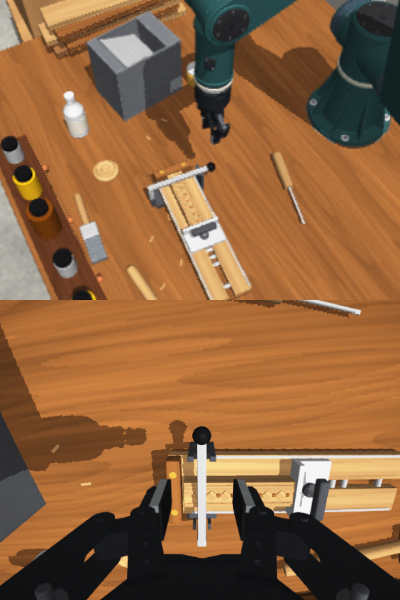

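The arm lies level across the panel in its catch: top at 69.7 mm (70 expected), knob top at about 77 mm. The flap is shut and the bar is down, so I'll hand in.

```bash
python3 -c "
from rig import ctrl
print(ctrl.sign_off())"
```

```text
the job is handed in; nothing more can be done
None
```

I handed the job in: both offcuts present are in the bin with its flap shut, the long panel is held between fence and stop with the release bar down, and the hold-down arm rests in its catch; final camera measurements agreed, but sign-off returned no verdict.

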